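# Stand the slumped file back in its row

### The job

The blue lever arch file has slumped sideways and leans on the low grey drawer chest. Push it back up with the fingertips until it stands upright by itself beside the green and orange files, and push it in by its spine until its spine is level with theirs. Only push: do not grip it or lift it off the desk, and leave the other files, the mug and the glue bottle where they stand.

Things in the scene. Friction and masses are not known exactly. Their poses are not given: they have to be found in the camera images.
- blue_file: Blue A5 lever arch file, loose, rigid, 0.5 to 0.9 kg: 190 mm deep (x), 70 wide (y), 240 high (z); covers 3 mm thick, paper 20 mm below their top edges. Origin: centre of its underside. z points up the file, -x to the spine side (facing the robot), y across. At the start it leans 25 to 33 degrees to its +y side (robot's left) on the top edge of the grey chest, and juts 18 to 40 mm out of the row towards the robot.
- blue_top_edge (a point): Middle of the top edge of the blue file's +y cover, outer face: file frame (0, 35, 240) mm. At the start it overhangs the grey chest, about 210 mm above the desk. Pushed sideways there, the file tips up about its left foot edge without slipping; leaning less than about 16 degrees it falls back onto its base by itself.
- blue_spine (a point): Middle of the outer face of the blue file's spine: file frame (-95, 0, 120) mm. Pushed by the spine, the standing file slides on the desk (friction 0.5 to 0.7); pushed more than about 110 mm above the desk it may tip away instead.
- blue_left_foot (a point): Middle of the bottom edge of the blue file's +y cover, on which it stands while it leans: file frame (0, 35, 0) mm.
- blue_right_foot (a point): Middle of the bottom edge of the blue file's -y cover, up in the air while it leans: file frame (0, -35, 0) mm.
- blue_left_cover: The blue file's +y cover board, 187 x 3 x 240 mm, part of the file; origin and axes the file's own. Its outer face is the side that looks down at the start.
- blue_right_cover: The blue file's -y cover board, likewise; origin and axes the file's own.
- green_file: Green file, same size and make, loose, 0.8 kg, upright in the row to the right (-y) of the blue file. Origin: centre of its underside; axes as the blue file's. Green and orange stand in either order 3 mm apart, spines level; between the nearer one and the blue file, once that stands up, 6 to 36 mm stay free.
- orange_file: Orange file, as the green one. Origin: centre of its underside.
- chest: Low grey plastic drawer chest, fixed, 200 mm deep (x), 160 mm wide (y), 100 mm high, bare on top. Origin: centre of its underside; x points away from the drawer fronts, along the depth of the files. The row of files stands on its -y side.
- tower: White plastic drawer tower, fixed, 200 mm deep (x), 150 mm wide (y), 260 mm high, at the far (-y) end of the row of files. Origin: centre of its underside.
- mug: White mug, loose, 80 mm across and 92 mm high, handle at its +y side; stands in front of the chest. Origin: centre of its underside. Leave alone.
- glue: Yellow glue bottle with a red cap, loose, 44 mm across and 120 mm high; stands in front of the row, to the right. Origin: centre of its underside. Leave alone.
Not all that is in view belongs to the job. Leave any red or turquoise look-alike of the blue_file alone.

How it is judged:
At the end, for the whole second after the job is handed in: Blue file upright (0.06 rad), at rest on the desk, spine level with the green and orange spines (10 mm, 0.12 rad), centre within 135 mm of the next file's. Green and orange upright and, like mug and glue, within 15 mm of their starts (angle between each of blue_file, green_file, orange_file's own z axis and vertical below 0.06 rad and height (world z) of blue_file below 0.008 m and x of blue_file in the frame of green_file between -0.01 and 0.01 m and x of blue_file in the frame of orange_file between -0.01 and 0.01 m and angle between the x axis of blue_file and the x axis of green_file, either way round below 0.12 rad and (horizontal distance between blue_file and green_file below 0.135 m or horizontal distance between blue_file and orange_file below 0.135 m) and linear speed of blue_file below 0.01 m/s and angular speed of blue_file below 0.05 rad/s and distance of each of green_file, orange_file, mug, glue from where it was at the start of the episode below 0.015 m); the robot touches nothing.
It fails at once if the blue file is gripped: the fingers press on both of its covers at once (contact force between the fingers and blue_left_cover above 2 N and contact force between the fingers and blue_right_cover above 2 N).
It fails at once if the blue file is lifted off the desk (both bottom edges more than 12 mm up) (height (world z) of each of blue_left_foot, blue_right_foot above 0.012 m).
It fails at once if the green or the orange file is pushed out of its place (more than 25 mm) or tipped (distance of any of green_file, orange_file from where it was at the start of the episode above 0.025 m or angle between any of green_file, orange_file's own z axis and vertical above 0.2 rad).
It fails at once if the mug or the glue bottle is knocked or moved more than 25 mm (distance of any of mug, glue from where it was at the start of the episode above 0.025 m).
It also fails if it takes over 61 s, if anything falls off the work surface, if the arm or the gripper's body presses on something with over 40 N, if the wrist force passes 120 N, or if a joint passes its speed limit or range.

### The arm

A 6-joint arm with a two-finger parallel gripper is mounted at the origin on the work surface. World frame = base frame: x ahead of the robot, y to its left, z up, the work surface at z = 0. Lengths are in m, angles in rad, forces in N, time in s.
With the tool pointing down it reaches from about 0.35 to 0.875 m from the base axis. Payload 4.2 kg.
Tool frame: the origin (TCP) lies midway between the tips of the shut fingers; the grasp point (between the pads) lies 19 mm behind it; z points along the fingers, y is the line along which they close (so a half turn about z gives the same grasp; the last joint's range is limited). The gripper opens to 85 mm and grips with 20 to 120 N. Pads are 22 mm wide; open, the fingers measure 114 mm over their backs; the gripper's body (76 mm by 85 mm) begins 54 mm behind the grasp point. The pads swing forward as they close: fully open they stand 13 mm farther back than shut.
Start: joints at [1.401, 0.385, 0.008, 0, -1.194, -0.259], TCP at [0.26, 0.568, 0.21] pointing down, gripper open.
Joint ranges: [-3.14, 3.14], [-1.21, 2.06], [-1.07, 1.41], [-3.16, 2.05], [-2.99, -0.16], [-3.1, 3.1]. Speed limits (rad/s): [2.79, 2.79, 3.14, 3.14, 3.14, 3.14].

### API

Orientations are given as a rotation vector (axis times angle).
In Python, from bench import r gives the robot as it stands. Calls block until the motion is done:
- r.move_to(position, orientation): joint-space move of the TCP to a pose.
- r.move_linear(position, speed=0.15, ori=None, until_force=None): straight line of the TCP; ori=None keeps the orientation; speed is the mean speed in m/s. With until_force (N) it stops when the force on the tool has changed by that much, and returns True; else False.
- r.movej(angles): joint-space move.
- r.gripper_to(opening): opening from 0.0 (shut) to 1.0 (fully open); the grip force is fixed at half the most; returns when the fingers have stopped.
- r.dwell(seconds).
- r.inverse_kinematics(position, orientation): joint angles nearest the present ones, or None.
- r.camera(name): name is "scene" or "top" or "wrist"; returns a dict with "image" (400x640x3 uint8, red, green, blue), "mtx" (3x3 intrinsics, pixels), "dist_coeffs" ([k1, k2, p1, p2, k3] as OpenCV has them; the pictures are not rectified), "extrinsics" (4x4, takes a point from world to camera coordinates); the wrist camera has in their place "tool_from_camera" (4x4, takes a point from camera to tool coordinates, whose origin is the TCP and whose axes are the flange's). Camera axes: x right, y down, z forward; pixel columns grow to the right and rows downward; lengths in m; the calibration is good to about 2 mm. A picture is of the moment at which its call begins: read the wrist's pose just before it. There is no depth.
A pose or a line that the arm cannot do raises r.IKError and nothing moves.
- r.hand_in(): hands the job in; it is judged then, once.
Readings, each from a call of its own:
- r.read_t(): time.
- r.read_qpos(): joint angles.
- r.read_joint_velocities(): joint speeds.
- r.read_effort(): joint torques, N m.
- r.read_ee_pos(): TCP position.
- r.read_orientation(): TCP orientation.
- r.read_force(): force on the tool from outside, world axes, zero at the start.
- r.read_torque(): the same for the moment, N m.
- r.read_width(): opening from 0.0 (shut) to 1.0 (fully open).
- r.read_gripper_force(): force on a finger pad.
Only numpy, scipy, OpenCV 4.12 (cv2) and the standard library are available. Lean on these libraries where they do the work, as an engineer would, in place of code of your own. Each camera call takes 0.05 s, during which the arm holds its last target. There are 200 camera calls.

## Working session

There is one attempt and no reset: what is moved stays moved. The work goes in short steps, each a Python script; the robot and the scene stay as the last script left them, time stands still between calls to the robot, and variables do not carry over. Pictures are saved under pics/ and viewed, at most 10 in all, crops included, and the job is handed in when it is done.

```bash
mkdir -p pics; python3 - <<'E'
from bench import r
import cv2,pickle
d={n:r.camera(n) for n in("scene","top")}
pickle.dump(d,open("start.pkl","wb"))
for n in d: cv2.imwrite(f"pics/{n}0.png",d[n]["image"][:,:,::-1]); print(n,d[n]["mtx"],d[n]["extrinsics"],d[n]["dist_coeffs"])
print(r.read_t(),r.read_orientation())
E
```

```text
scene [[388.25543184   0.         318.37154258]
 [  0.         388.25543184 198.33222686]
 [  0.           0.           1.        ]] [[ 0.19397187 -0.98099427  0.00501543 -0.01072202]
 [-0.93421408 -0.18627734 -0.30421179  0.49284336]
 [ 0.29936428  0.05432304 -0.95259122  1.06206703]
 [ 0.          0.          0.          1.        ]] [-0.02599318  0.          0.          0.          0.        ]
top [[429.1552936    0.         322.56799909]
 [  0.         429.1552936  197.61005913]
 [  0.           0.           1.        ]] [[-0.01144579 -0.99989677  0.00868551  0.07523924]
 [-0.98964462  0.01008467 -0.14318459  0.4603287 ]
 [ 0.14308222 -0.01023443 -0.98965789  1.52316295]
 [ 0.          0.          0.          1.        ]] [-0.0989962  0.         0.         0.         0.       ]
0.1 [ 3.06770929e+00 -6.68273698e-01 -4.80061607e-04]
```

View pics/scene0.png

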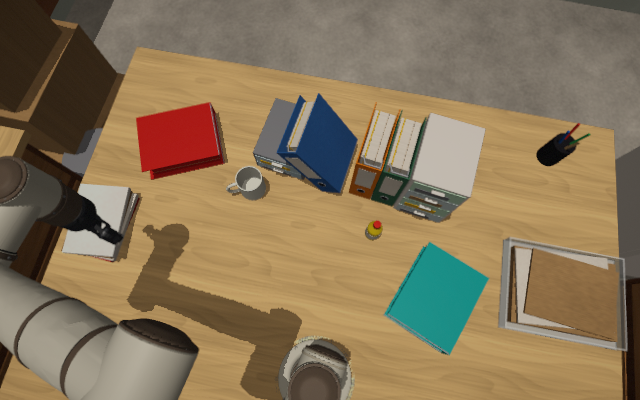

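View pics/top0.png

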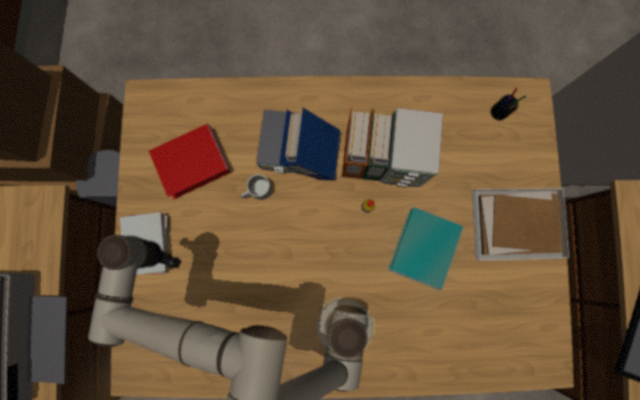

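The scene view shows the blue file leaning left on the grey chest (scene about 320,145). Orange is next to it, then green, then the tower. The mug is at (249,182) and the glue at (375,229). I'll zoom in to get corner pixels.

```bash
python3 - <<'E'
import cv2,pickle
d=pickle.load(open("start.pkl","rb"))
a=d["scene"]["image"][80:220,220:420,::-1]; cv2.imwrite("pics/sc.png",cv2.resize(a,None,fx=4,fy=4,interpolation=cv2.INTER_CUBIC))
a=d["top"]["image"][95:225,230:400,::-1]; cv2.imwrite("pics/tc.png",cv2.resize(a,None,fx=4,fy=4,interpolation=cv2.INTER_CUBIC))
E
```

```text
(no output)
```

View pics/sc.png

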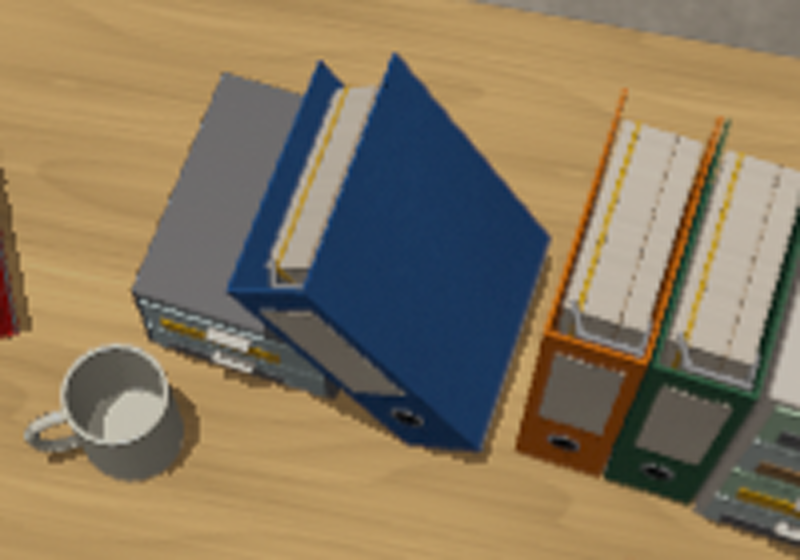

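View pics/tc.png

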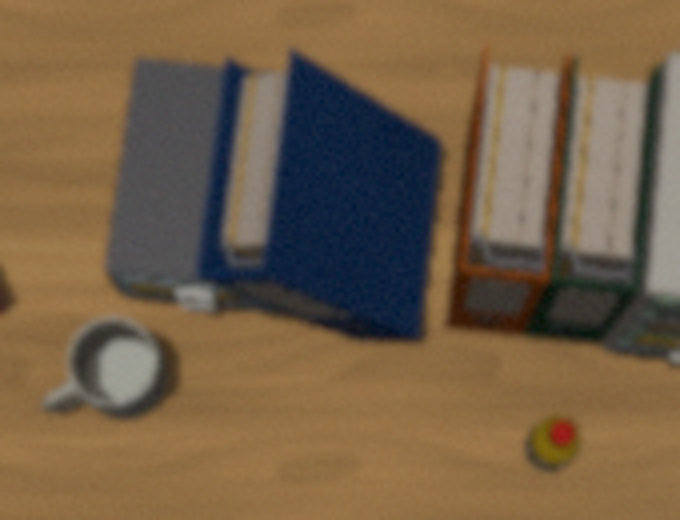

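Crop pixels, with crop/4 plus the offset giving the full image:
- **Blue in the scene crop:** left cover top runs (230,290)–(320,62). The right cover corners are (305,293), (395,53), (550,238) and (475,452).
- **Blue in the top crop:** the same corners are (202,275), (230,62), (268,282), (293,52), (441,145) and (422,338).
- **Row feet in the scene crop:** orange (518,450)–(605,475), green right foot (697,503).

```bash
cat > h.py <<'E'
import numpy as np,cv2
def ray(c,p):
    u=cv2.undistortPoints(np.array([[p]],float),c["mtx"],c["dist_coeffs"])[0,0]
    R=c["extrinsics"][:3,:3];t=c["extrinsics"][:3,3]
    return -R.T@t, R.T@np.array([u[0],u[1],1])
def plane(c,p,z):
    o,v=ray(c,p); return o+v*(z-o[2])/v[2]
def tri(c1,p1,c2,p2):
    o1,v1=ray(c1,p1);o2,v2=ray(c2,p2)
    s=np.linalg.lstsq(np.c_[v1,-v2],o2-o1,rcond=None)[0]
    a,b=o1+s[0]*v1,o2+s[1]*v2
    return (a+b)/2,np.linalg.norm(a-b)
E
python3 - <<'E'
import pickle,numpy as np
from h import *
np.set_printoptions(precision=4,suppress=True)
d=pickle.load(open("start.pkl","rb"));S,T=d["scene"],d["top"]
s=lambda x,y:(220+x/4-.4,80+y/4-.4); t=lambda x,y:(230+x/4-.4,95+y/4-.4)
P={}
for n,a,b in [("LTf",(230,290),(202,275)),("LTb",(320,62),(230,62)),("RTf",(305,293),(268,282)),("RTb",(395,53),(293,52)),("RBb",(550,238),(441,145)),("RBf",(475,452),(422,338))]:
    P[n],e=tri(S,s(*a),T,t(*b)); print(n,P[n],e)
for n,a,b in [("LT-L f/b",P["LTf"],P["LTb"]),("RT",P["RTf"],P["RTb"]),("RB",P["RBf"],P["RBb"]),("h f",P["RTf"],P["RBf"]),("h b",P["RTb"],P["RBb"])]:
    v=b-a; print(n,np.linalg.norm(v),v)
for n,p in [("or_footL",(518,450)),("or_footR",(605,475)),("gr_footL",(608,480)),("gr_footR",(697,503)),("blueLfoot",(410,440))]: print(n,plane(S,s(*p),0))
for n,p in [("or_footL",(450,325)),("gr_footR",(615,345))]: print("top",n,plane(T,t(*p),0))
for n,p in [("or_topLf",(549,338)),("or_topLb",(625,92)),("gr_topLf",(655,362)),("gr_topLb",(720,120)),("gr_topRf",(752,390))]: print(n,plane(S,s(*p),.24))
for n,p in [("or_topLf",(466,272)),("or_topLb",(487,52))]: print("top",n,plane(T,t(*p),.24))
for n,p in [("chL f",(135,290)),("ch b",(222,74))]: print(n,plane(S,s(*p),.1))
for n,p in [("chL f",(110,270)),("ch b",(137,60))]: print("top",n,plane(T,t(*p),.1))
print("mug",plane(S,s(115,395),.092),plane(T,t(116,365),.09),"glue",plane(T,t(562,432),.12))
E
```

```text
LTf [0.5475 0.2092 0.2159] 0.0022311129376786187
LTb [0.7257 0.1862 0.222 ] 0.0013696094717249242
RTf [0.5278 0.1518 0.2777] 0.00016246707364463687
RTb [0.7217 0.1328 0.2551] 0.0005896579719262943
RBb [0.6988 0.0053 0.0738] 6.704307947837386e-05
RBf [0.5243 0.0279 0.0513] 0.00718259294263951
LT-L f/b 0.17977192341853954 [ 0.1782 -0.023   0.0061]
RT 0.19615200264849977 [ 0.1939 -0.0189 -0.0225]
RB 0.17738395196487017 [ 0.1745 -0.0226  0.0225]
h f 0.25807878765316206 [-0.0035 -0.1239 -0.2264]
h b 0.22286368001465748 [-0.0229 -0.1275 -0.1813]
or_footL [ 0.5489 -0.0014  0.    ]
or_footR [ 0.5418 -0.072   0.    ]
gr_footL [ 0.5382 -0.075   0.    ]
gr_footR [ 0.5332 -0.1463  0.    ]
blueLfoot [0.5404 0.0839 0.    ]
top or_footL [ 0.5472 -0.0039  0.    ]
top gr_footR [ 0.5268 -0.1579  0.    ]
or_topLf [ 0.544  -0.0028  0.24  ]
or_topLb [ 0.7323 -0.0239  0.24  ]
gr_topLf [ 0.541 -0.072  0.24 ]
gr_topLb [ 0.7237 -0.0901  0.24  ]
gr_topRf [ 0.5342 -0.1354  0.24  ]
top or_topLf [ 0.5429 -0.0037  0.24  ]
top or_topLb [ 0.7261 -0.0247  0.24  ]
chL f [0.5824 0.3026 0.1   ]
ch b [0.7751 0.2811 0.1   ]
top chL f [0.5799 0.2996 0.1   ]
top ch b [0.7729 0.2782 0.1   ]
mug [0.501  0.2985 0.092 ] [0.4968 0.2948 0.09  ] glue [ 0.4296 -0.0913  0.12  ]
```

The row yaw is about -0.11 rad, which the chest and the files both show. Blue's left foot stands about 86 mm left of orange. I'll push at the top edge with the fingers shut and vertical, moving along tool x.

```bash
cat >> h.py <<'E'
YAW=-0.11; O=np.array([.5475,-.0025])
ex=np.array([np.cos(YAW),np.sin(YAW)]); ey=np.array([-np.sin(YAW),np.cos(YAW)])
def W(a,b,z): return np.r_[O+a*ex+b*ey,z]     # row coords -> world
def rowc(p): return np.array([(p[:2]-O)@ex,(p[:2]-O)@ey])
def down(psi): return np.pi*np.array([np.cos(psi/2),np.sin(psi/2),0])
E
python3 - <<'E'
import pickle
from h import *
from bench import r
np.set_printoptions(precision=4,suppress=True)
d=pickle.load(open("start.pkl","rb"));S,T=d["scene"],d["top"]
s=lambda x,y:(220+x/4-.4,80+y/4-.4); t=lambda x,y:(230+x/4-.4,95+y/4-.4)
for n,p,q,z in [("LTf",(230,290),(202,275),.21),("LTb",(320,62),(230,62),.21),("RTf",(305,293),(268,282),.244),("RTb",(395,53),(293,52),.244),("RBb",(550,238),(441,145),.034),("RBf",(475,452),(422,338),.034)]:
    print(n,rowc(plane(S,s(*p),z)),rowc(plane(T,t(*q),z)))
print("foot",rowc(plane(S,s(410,440),0)))
q0=r.read_qpos()
for psi in(YAW-np.pi/2,YAW+np.pi/2):
    print(psi,[r.inverse_kinematics(W(.07,b,.19),down(psi)) for b in(.27,.1)])
E
```

```text
LTf [-0.0216  0.2127] [-0.0214  0.2102]
LTb [0.1631 0.2106] [0.1609 0.2079]
RTf [-0.0226  0.1577] [-0.0292  0.1536]
RTb [0.1651 0.156 ] [0.1625 0.1542]
RBb [0.1697 0.026 ] [0.1619 0.0236]
RBf [-0.0221  0.0317] [-0.0216  0.0241]
foot [-0.0165  0.0851]
-1.6807963267948967 [array([ 0.6114,  0.5197,  0.1766,  0.    , -1.2277, -0.7214]), array([ 0.3958,  0.4142,  0.0026,  0.    , -1.1592, -0.5058])]
1.4607963267948965 [array([ 0.6114,  0.5197,  0.1766,  0.    , -1.2277,  2.4202]), array([ 0.3958,  0.4142,  0.0026,  0.    , -1.1592,  2.6358])]
```

```bash
python3 - <<'E'
from h import *
from bench import r
np.set_printoptions(precision=4,suppress=True)
r.gripper_to(0.0)
o=down(YAW-np.pi/2)
r.move_to(W(.071,.275,.30),o)
r.move_linear(W(.071,.265,.188),speed=.12)
f0=r.read_force()
for b,v in [(.20,.06),(.17,.04),(.15,.03),(.124,.03)]:
    print(b,r.move_linear(W(.071,b,.188),speed=v,until_force=20),rowc(r.read_ee_pos()),r.read_force()-f0,r.read_t())
r.dwell(.5)
print(r.read_force()-f0)
cv2.imwrite("pics/push.png",cv2.resize(r.camera("scene")["image"][70:230,200:440,::-1],None,fx=3,fy=3))
E
```

```text
0.2 False [0.071  0.2003] [0.3685 0.9178 0.2951] 5.0083
0.17 False [0.0713 0.1708] [-1.5146  4.1697  4.9951] 5.9083
0.15 False [0.0724 0.1527] [-7.6094  9.1626 22.0459] 6.725
0.124 False [0.0733 0.1264] [-14.7097   9.1043  38.004 ] 7.7417
[-14.2826   8.9667  37.4021]
```

View pics/push.png

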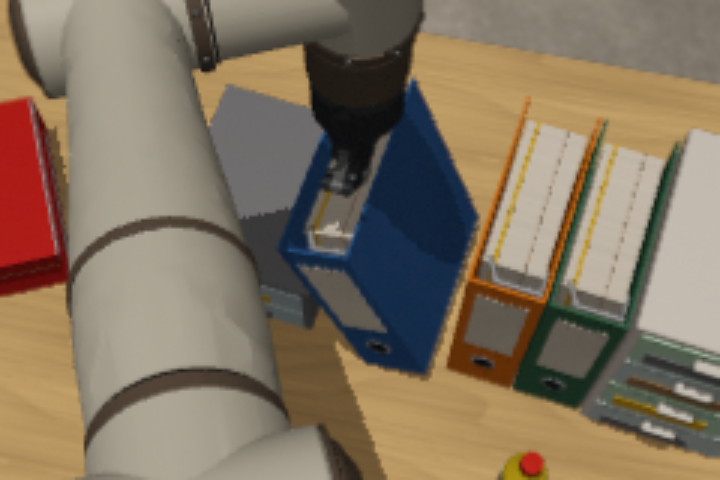

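The picture shows blue tipped partway up, with the fingers near crop pixel (345,175). The tool feels 37 N upward, so something is pressing on top of the file. Before moving on I'll check the geometry.

```bash
python3 - <<'E'
from h import *
from bench import r
import pickle
np.set_printoptions(precision=4,suppress=True)
S=pickle.load(open("start.pkl","rb"))["scene"]
p=r.read_ee_pos();print(p,r.read_orientation(),r.read_width(),r.read_force())
E=S["extrinsics"]
for b in (p,p+[0,0,.05]):
  q=cv2.projectPoints(b[None],cv2.Rodrigues(E[:3,:3])[0],E[:3,3],S["mtx"],S["dist_coeffs"])[0][0,0]
  print("tcp in crop",(q-[200,70])*3)
c=lambda x,y:(200+x/3-.3,70+y/3-.3)
for n,px,zs in [("LTf",(283,250),(.21,.22,.23,.235)),("RTf",(345,257),(.24,.25)),("RTb",(412,83),(.24,.25)),("RBf",(428,375),(0,.01,.02,.03)),("RBb",(477,215),(0,.01,.02,.03))]:
  print(n,[rowc(plane(S,c(*px),z)) for z in zs])
im=r.camera("top")["image"][100:190,250:400,::-1];cv2.imwrite("pics/ptop.png",cv2.resize(im,None,fx=5,fy=5,interpolation=2))
E
```

```text
[0.6343 0.1151 0.2004] [-2.0925  2.3264 -0.0116] 0.0005481725513099213 [-13.9466   9.1732  38.4895]
tcp in crop [355.4971 186.4333]
tcp in crop [355.8011 159.8463]
LTf [array([-0.0105,  0.1687]), array([-0.0146,  0.1667]), array([-0.0187,  0.1648]), array([-0.0208,  0.1638])]
RTf [array([-0.0129,  0.1098]), array([-0.0172,  0.1084])]
RTb [array([0.1695, 0.104 ]), array([0.1633, 0.1027])]
RBf [array([-0.0135,  0.0191]), array([-0.0168,  0.0188]), array([-0.0202,  0.0185]), array([-0.0235,  0.0182])]
RBb [array([0.1807, 0.02  ]), array([0.1756, 0.0197]), array([0.1706, 0.0194]), array([0.1656, 0.0191])]
```

View pics/ptop.png

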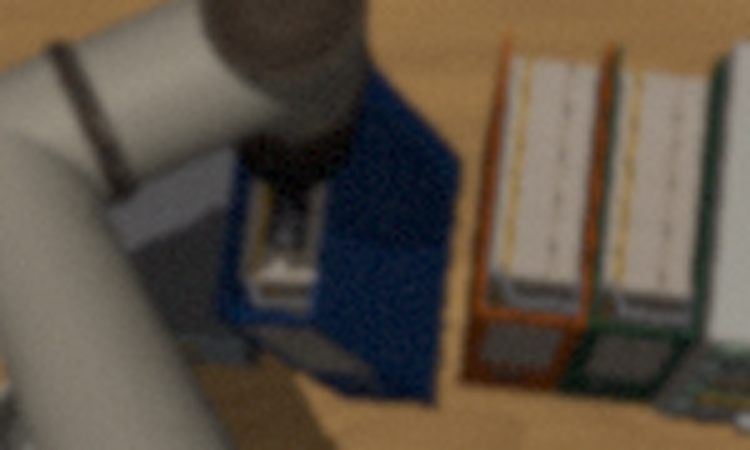

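The fingers slid over the low edge and now press on the paper between the covers. They touch only one side, so this isn't a grip. Lean is about 19.5 degrees, so only about 4 degrees remain. I'll rise just above the paper and push the right cover from inside until the file falls onto its base. Staying in the pocket also limits any rocking.

```bash
python3 - <<'E'
from h import *
from bench import r
np.set_printoptions(precision=3,suppress=True)
o=down(YAW-np.pi/2)
def go(b,z,v=.03):
    s=r.move_linear(W(.071,b,z),speed=v,ori=o,until_force=25)
    p=r.read_ee_pos();print(b,z,s,rowc(p),p[2],r.read_force(),r.read_t())
go(.126,.212);go(.126,.226)
r.dwell(.3);print(r.read_force())
for b in(.115,.1,.085,.073):go(b,.227)
r.dwell(1);print(r.read_force())
cv2.imwrite("pics/push2.png",cv2.resize(r.camera("scene")["image"][70:230,200:440,::-1],None,fx=3,fy=3))
E
```

```text
0.126 0.212 True [0.071 0.126] 0.20093034790011946 [-1.101  0.499  3.799] 8.7333
0.126 0.226 False [0.071 0.126] 0.22576635984968785 [ 0.091 -0.284  0.022] 9.7167
[0.09  0.231 0.072]
0.115 0.227 False [0.071 0.115] 0.2271157393406221 [ 0.091 -0.021 -0.599] 10.5333
0.1 0.227 False [0.071 0.1  ] 0.227050230905477 [ 0.089 -0.044 -0.437] 11.1833
0.085 0.227 False [0.071 0.085] 0.2270260826759291 [ 0.576 -0.155  0.057] 11.8333
0.073 0.227 False [0.071 0.073] 0.22700435362788512 [ 0.194 -0.554  0.381] 12.3833
[ 0.087  0.505 -0.075]
```

View pics/push2.png

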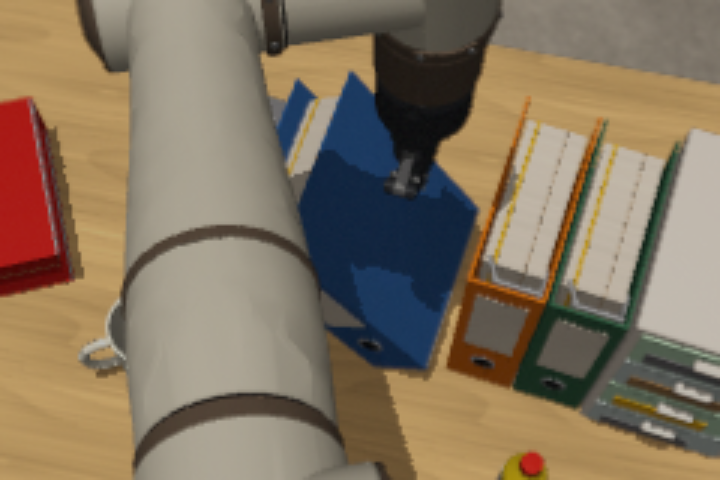

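The file fell back to leaning on the chest, and the fingers now hover over its right cover. I'll go back round to the left side, start with the fingertips about 50 mm below the edge, and follow the arc of the edge.

```bash
python3 - <<'E'
from h import *
from bench import r
np.set_printoptions(precision=3,suppress=True)
o=down(YAW-np.pi/2)
def go(b,z,v=.04,f=15):
    s=r.move_linear(W(.071,b,z),speed=v,ori=o,until_force=f)
    p=r.read_ee_pos();print(b,round(z,3),s,rowc(p),p[2],r.read_force(),r.read_t()); return s
go(.073,.33,.2);go(.285,.33,.25);go(.285,.155,.15);go(.245,.155,.08)
for th in (30,26,22,19,16.5,14):
    t=np.radians(th)
    if go(.088+.24*np.sin(t)+.011,.24*np.cos(t)-.05): break
r.dwell(.5);print(r.read_force())
cv2.imwrite("pics/push3.png",cv2.resize(r.camera("scene")["image"][70:230,200:440,::-1],None,fx=3,fy=3))
E
```

```text
0.073 0.33 False [0.07  0.073] 0.32860964447592367 [-0.211  0.302 -0.646] 14.1
0.285 0.33 False [0.071 0.284] 0.32986573074803716 [-0.477 -0.532  0.194] 15.1
0.285 0.155 False [0.072 0.285] 0.15635870371291447 [0.553 0.109 0.022] 16.4167
0.245 0.155 False [0.071 0.245] 0.1552408928880905 [ 0.132  0.284 -0.261] 17.0667
0.21899999999999997 0.158 False [0.071 0.219] 0.15826603792325733 [0.239 2.592 2.072] 17.8667
0.2042090752293786 0.166 False [0.071 0.204] 0.16554526844391393 [0.457 1.354 0.518] 18.4333
0.1889055824198189 0.173 False [0.071 0.189] 0.17244013159074795 [-0.981  0.878  0.469] 19.0
0.17713635706971761 0.177 False [0.071 0.177] 0.17699477237336372 [ 0.063 -0.173  0.287] 19.4667
0.16716368272894144 0.18 False [0.071 0.167] 0.1801809295381082 [0.492 0.269 0.913] 19.875
0.15706125494392026 0.183 False [0.071 0.157] 0.18301052715772517 [1.034 0.857 0.006] 20.2833
[ 0.366  0.004 -0.041]
```

View pics/push3.png

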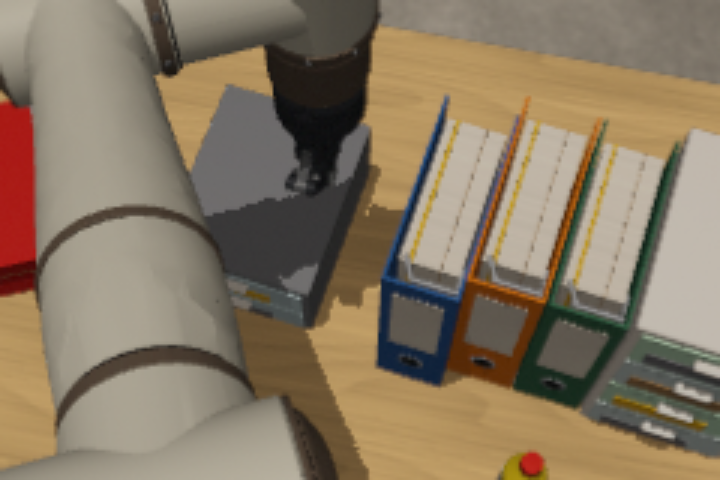

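Blue now stands upright beside orange. Its spine foot corners are at crop (379,365) and (443,384), and its left cover top runs from (383,280) to (447,98). I'll back off, measure the jut, and plan the spine push with a tilted tool.

```bash
python3 - <<'E'
from h import *
from bench import r
from scipy.spatial.transform import Rotation as Ro
import pickle
np.set_printoptions(precision=4,suppress=True)
S=pickle.load(open("start.pkl","rb"))["scene"]
c=lambda x,y:(200+x/3-.3,70+y/3-.3)
for n,p,z in [("bFootL",(379,365),0),("bFootR",(443,384),0),("bTopLf",(383,280),.24),("bTopLb",(447,98),.24),("bTopRf",(462,294),.24),
  ("oFootL",(449,368),0),("oFootR",(514,387),0),("oTopLf",(470,280),.24),("oTopLb",(528,98),.24),("gTopLf",(547,305),.24),("gTopLb",(602,121),.24)]: print(n,rowc(plane(S,c(*p),z)))
# retreat up and move out over the front
r.move_linear(W(.071,.2,.2),speed=.15)
r.move_linear(W(.071,.22,.34),speed=.25)
# tilted tool: z axis forward-down, y axis sideways
for tilt in (45,55):
  a=np.radians(tilt); fw=np.r_[ex,0]; z=fw*np.sin(a)-np.array([0,0,np.cos(a)])
  for sg in(1,-1):
    y=sg*np.r_[ey,0]; R=np.c_[np.cross(y,z),y,z]; rv=Ro.from_matrix(R).as_rotvec()
    print(tilt,sg,[r.inverse_kinematics(W(x,.05,h),rv) for x,h in((-.1,.25),(-.1,.075),(0,.075))])
E
```

```text
bFootL [-0.0184  0.0715]
bFootR [-0.0182  0.0013]
bTopLf [-0.0235  0.0723]
bTopLb [0.1642 0.0694]
bTopRf [-0.0155  0.0043]
oFootL [0.0007 0.0002]
oFootR [ 0.0011 -0.0706]
oTopLf [-0.001   0.0013]
oTopLb [ 0.1866 -0.0004]
gTopLf [-0.0032 -0.0675]
gTopLb [ 0.1841 -0.07  ]
45 1 [None, array([-0.3195,  0.1821, -1.052 , -2.8042, -0.4603,  1.4155]), array([-0.255 ,  0.2903, -0.8364, -2.8396, -0.3507,  1.3891])]
45 -1 [None, array([-0.3195,  0.1821, -1.052 , -2.8042, -0.4603, -1.7261]), array([-0.255 ,  0.2903, -0.8364, -2.8396, -0.3507, -1.7525])]
55 1 [None, None, array([-0.2895,  0.4064, -1.002 , -2.9364, -0.8005,  1.5306])]
55 -1 [None, None, array([-0.2895,  0.4064, -1.002 , -2.9364, -0.8005, -1.611 ])]
```

Blue is upright, with its spine jutting 19 mm and its face spanning row y from 1 to 72 mm. Orange hasn't moved. I'll look for a tilt that keeps the wrist in its present configuration.

```bash
cat >> h.py <<'E'
from scipy.spatial.transform import Rotation as Ro
def tilted(deg,sg=-1):
    a=np.radians(deg); z=np.r_[ex,0]*np.sin(a)-np.array([0,0,np.cos(a)]); y=sg*np.r_[ey,0]
    return Ro.from_matrix(np.c_[np.cross(y,z),y,z]).as_rotvec()
E
python3 - <<'E'
from h import *
from bench import r
np.set_printoptions(precision=2,suppress=True)
for tilt in (25,30,35,40):
  for sg in (1,-1):
    print(tilt,sg,*[r.inverse_kinematics(W(x,.037,h),tilted(tilt,sg)) for x,h in((-.09,.3),(-.09,.2),(-.08,.075),(0,.075))])
E
```

```text
25 1 [ 0.64 -0.19 -0.64  0.4  -0.84 -2.54] [ 0.59 -0.1  -0.88  0.58 -0.52 -2.74] None None
25 -1 [ 0.64 -0.19 -0.64  0.4  -0.84  0.6 ] [ 0.59 -0.1  -0.88  0.58 -0.52  0.41] None None
30 1 [ 0.66 -0.23 -0.74  0.54 -0.74 -2.68] [ 0.54 -0.13 -1.    0.88 -0.4  -2.99] None None
30 -1 [ 0.66 -0.23 -0.74  0.54 -0.74  0.46] [ 0.54 -0.13 -1.    0.88 -0.4   0.15] None None
35 1 [ 0.66 -0.27 -0.85  0.72 -0.65 -2.85] None None None
35 -1 [ 0.66 -0.27 -0.85  0.72 -0.65  0.3 ] None None None
40 1 [ 0.61 -0.29 -0.95  0.94 -0.55 -3.03] None None None
40 -1 [ 0.61 -0.29 -0.95  0.94 -0.55  0.11] None None None
```

```bash
cat >> h.py <<'E'
def tiltaz(deg,az,sg=-1):
    a=np.radians(deg); f=np.array([np.cos(az),np.sin(az),0]); z=f*np.sin(a)-np.array([0,0,np.cos(a)]); y=sg*np.array([-np.sin(az),np.cos(az),0])
    return Ro.from_matrix(np.c_[np.cross(y,z),y,z]).as_rotvec()
E
python3 - <<'E'
from h import *
from bench import r
np.set_printoptions(precision=2,suppress=True)
for tilt in (25,30,35,40,45):
  for az in (.2,.35,.5,.65,.8):
    q=[r.inverse_kinematics(W(x,.037,h),tiltaz(tilt,az)) for x,h in((-.075,.3),(-.075,.2),(-.065,.09),(0,.09))]
    print(tilt,az,"".join("-" if k is None else("F" if abs(k[3])>1.6 else "N") for k in q), q[2] if q[2] is not None else "")
E
```

```text
25 0.2 NN-- 
25 0.35 NN-N 
25 0.5 NNNN [ 0.38  0.15 -0.72 -0.19 -0.28  1.87]
25 0.65 NNNN [ 0.29  0.17 -0.61 -0.38 -0.41  2.25]
25 0.8 NNNN [ 0.22  0.19 -0.54 -0.48 -0.52  2.53]
30 0.2 NN-- 
30 0.35 NN-- 
30 0.5 NNNN [ 0.34  0.14 -0.71 -0.37 -0.22  2.07]
30 0.65 NNNN [ 0.23  0.16 -0.59 -0.57 -0.39  2.48]
30 0.8 NNNN [ 0.15  0.19 -0.52 -0.65 -0.52  2.74]
35 0.2 N--- 
35 0.35 NN-- 
35 0.5 NNNN [ 0.25  0.14 -0.65 -0.66 -0.23  2.42]
35 0.65 NNNN [ 0.13  0.16 -0.57 -0.8  -0.41  2.77]
35 0.8 NNNN [ 0.05  0.2  -0.51 -0.84 -0.56  2.98]
40 0.2 N--- 
40 0.35 N--- 
40 0.5 NNNN [ 0.1   0.15 -0.6  -1.   -0.3   2.87]
40 0.65 NNNN [-0.    0.18 -0.55 -1.03 -0.47  3.08]
40 0.8 NNN- [-0.06  0.21 -0.5  -1.01 -0.61 -3.07]
45 0.2 ---- 
45 0.35 N--N 
45 0.5 NNNN [-0.08  0.17 -0.59 -1.3  -0.42 -3.  ]
45 0.65 NNNN [-0.14  0.2  -0.55 -1.24 -0.56 -2.92]
45 0.8 NNNN [-0.17  0.24 -0.5  -1.17 -0.69 -2.85]
```

```bash
cat >> h.py <<'E'
def tool(deg,az,sg):
    a=np.radians(deg); z=np.array([np.cos(az)*np.sin(a),np.sin(az)*np.sin(a),-np.cos(a)])
    y=sg*np.cross(z,np.r_[ex,0]); y/=np.linalg.norm(y)
    return Ro.from_matrix(np.c_[np.cross(y,z),y,z]).as_rotvec()
E
python3 - <<'E'
from h import *
from bench import r
np.set_printoptions(precision=3,suppress=True)
best=None
for tilt,az in((45,.5),(45,.55),(42,.5),(45,.6)):
  for sg in(1,-1):
    o=tool(tilt,az,sg);q=[r.inverse_kinematics(W(x,.04,h),o) for x,h in((-.085,.32),(-.085,.2),(-.075,.085),(0,.085))]
    if all(k is not None for k in q):
      m=max(abs(k[5]) for k in q); print(tilt,az,sg,q)
      if m<2.9 and best is None: best=o
if best is not None:
    d=r.read_orientation()
    r.move_linear(W(-.06,.15,.37),speed=.25)
    r.move_to(W(-.085,.04,.32),best); print(r.read_ee_pos(),r.read_qpos(),r.read_t())
    np.save("o.npy",best)
    r.move_linear(W(-.085,.04,.2),speed=.12,ori=best); print(r.read_qpos())
    r.move_linear(W(-.075,.04,.085),speed=.1,ori=best)
    print(r.read_ee_pos(),r.read_qpos(),r.read_force(),r.read_t())
cv2.imwrite("pics/pre.png",cv2.resize(r.camera("scene")["image"][70:270,200:440,::-1],None,fx=3,fy=3))
E
```

```text
45 0.5 1 [array([ 0.38 , -0.298, -0.606, -0.181, -0.488,  1.036]), array([ 0.284, -0.127, -0.683, -0.568, -0.285,  1.494]), array([-0.095,  0.166, -0.613, -1.344, -0.419,  2.56 ]), array([-0.06 ,  0.262, -0.473, -1.255, -0.406,  2.438])]
45 0.5 -1 [array([ 0.38 , -0.298, -0.606, -0.181, -0.488, -2.106]), array([ 0.284, -0.127, -0.683, -0.568, -0.285, -1.647]), array([-0.095,  0.166, -0.613, -1.344, -0.419, -0.581]), array([-0.06 ,  0.262, -0.473, -1.255, -0.406, -0.704])]
45 0.55 1 [array([ 0.309, -0.276, -0.538, -0.323, -0.561,  1.188]), array([ 0.189, -0.107, -0.618, -0.706, -0.396,  1.667]), array([-0.112,  0.177, -0.601, -1.317, -0.466,  2.531]), array([-0.078,  0.272, -0.46 , -1.237, -0.455,  2.416])]
45 0.55 -1 [array([ 0.309, -0.276, -0.538, -0.323, -0.561, -1.954]), array([ 0.189, -0.107, -0.618, -0.706, -0.396, -1.475]), array([-0.112,  0.177, -0.601, -1.317, -0.466, -0.611]), array([-0.078,  0.272, -0.46 , -1.237, -0.455, -0.725])]
42 0.5 1 [array([ 0.391, -0.285, -0.584, -0.141, -0.546,  1.018]), array([ 0.35 , -0.131, -0.72 , -0.38 , -0.273,  1.295]), array([ 0.018,  0.15
[... 320 characters left out ...]
3, -0.903])]
45 0.6 1 [array([ 0.238, -0.252, -0.483, -0.436, -0.634,  1.309]), array([ 0.118, -0.088, -0.577, -0.783, -0.483,  1.765]), array([-0.128,  0.188, -0.588, -1.291, -0.511,  2.503]), array([-0.095,  0.282, -0.445, -1.218, -0.503,  2.394])]
45 0.6 -1 [array([ 0.238, -0.252, -0.483, -0.436, -0.634, -1.833]), array([ 0.118, -0.088, -0.577, -0.783, -0.483, -1.377]), array([-0.128,  0.188, -0.588, -1.291, -0.511, -0.639]), array([-0.095,  0.282, -0.445, -1.218, -0.503, -0.748])]
[0.468 0.047 0.32 ] [ 0.38  -0.297 -0.604 -0.181 -0.489  1.036] 24.3083
[ 0.285 -0.128 -0.683 -0.567 -0.285  1.494]
[0.478 0.046 0.086] [-0.094  0.165 -0.613 -1.343 -0.419  2.56 ] [-0.005  0.742 -0.041] 26.7667
```

View pics/pre.png

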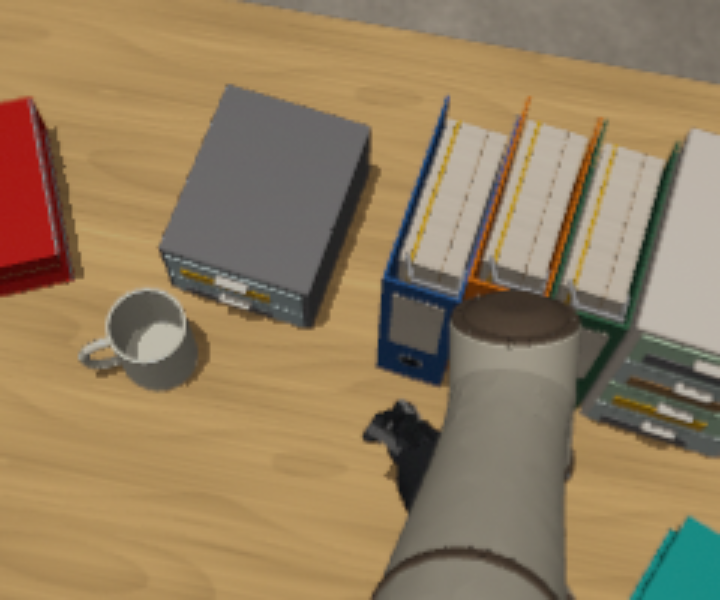

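```bash
python3 - <<'E'
from h import *
from bench import r
np.set_printoptions(precision=4,suppress=True)
o=np.load("o.npy")
hit=r.move_linear(W(-.005,.04,.085),speed=.02,ori=o,until_force=3.5)
a0=rowc(r.read_ee_pos());print(hit,a0,r.read_force(),r.read_t())
E
```

```text
True [-0.0178  0.0401] [-1.2133  0.7717 -0.5979] 29.3417
```

The picture shows the fingertips in front of the blue spine, with mug, chest and row undisturbed. I'll measure the jut by colour masks, comparing the far top corner of the left cover on blue and on orange.

```bash
cat >> h.py <<'E'
def corners(c):
    hsv=cv2.cvtColor(c["image"],cv2.COLOR_RGB2HSV); out={}
    for n,lo,hi in(("blue",(105,120,40),(122,255,255)),("orange",(5,170,100),(16,255,255))):
        m=cv2.inRange(hsv,lo,hi); m[:70]=0; m[220:]=0; m[:,:310]=0; m[:,400:]=0
        k,l,st,_=cv2.connectedComponentsWithStats(m); i=1+np.argmax(st[1:,4]); ys,xs=np.nonzero(l==i)
        # far corner: extreme along the row's image direction
        j=np.argsort(ys)[:4]; out[n]=(rowc(plane(c,(xs[j].mean(),ys[j].mean()-.5),.24)),xs[j].mean(),ys[j].mean(),len(xs))
    return out
E
python3 - <<'E'
from h import *
from bench import r
import pickle
np.set_printoptions(precision=4,suppress=True)
print("start",corners(pickle.load(open("start.pkl","rb"))["scene"])["orange"])
print(corners(r.camera("scene")))
print(r.read_force(),rowc(r.read_ee_pos()))
o=np.load("o.npy")
for a in(-.016,-.012,-.009):
    s=r.move_linear(W(a,.04,.085),speed=.02,ori=o,until_force=20)
    print(a,s,rowc(r.read_ee_pos()),r.read_force()); print(corners(r.camera("scene")))
E
```

```text
start (array([ 0.1845, -0.0004]), np.float64(375.5), np.float64(103.5), 263)
{'blue': (array([0.1459, 0.0696]), np.float64(346.75), np.float64(108.5), 332), 'orange': (array([ 0.1799, -0.0665]), np.float64(398.75), np.float64(111.5), 78)}
[-0.1685 -0.0989  0.1947] [-0.0179  0.0401]
-0.016 False [-0.0169  0.0401] [-1.9533  0.2123 -1.2037]
{'blue': (array([0.1459, 0.0696]), np.float64(346.75), np.float64(108.5), 327), 'orange': (array([ 0.1799, -0.0665]), np.float64(398.75), np.float64(111.5), 77)}
-0.012 False [-0.0124  0.04  ] [-3.234   1.1663 -2.3198]
{'blue': (array([0.1466, 0.0698]), np.float64(346.75), np.float64(108.25), 321), 'orange': (array([ 0.1799, -0.0665]), np.float64(398.75), np.float64(111.5), 75)}
-0.009 False [-0.0088  0.0399] [-3.2194  0.8153 -2.1429]
{'blue': (array([0.1585, 0.0705]), np.float64(347.75), np.float64(104.5), 285), 'orange': (array([ 0.1799, -0.0665]), np.float64(398.75), np.float64(111.5), 72)}
```

Contact was really at about -0.0165, so I'll push to about 0, retreat, and take an unobstructed look.

```bash
python3 - <<'E'
from h import *
from bench import r
np.set_printoptions(precision=4,suppress=True)
o=np.load("o.npy")
s=r.move_linear(W(.0005,.04,.085),speed=.02,ori=o,until_force=20)
print(s,rowc(r.read_ee_pos()),r.read_force())
r.move_linear(W(-.075,.04,.085),speed=.12,ori=o)
import pickle
c=r.camera("scene");t=r.camera("top");pickle.dump({"scene":c,"top":t},open("end.pkl","wb"))
a=cv2.resize(c["image"][85:205,310:420,::-1],None,fx=5,fy=5,interpolation=2); cv2.imwrite("pics/end.png",a); print(a.shape,r.read_t())
E
```

```text
False [0.001 0.04 ] [-2.5144  0.1078 -2.373 ]
(600, 550, 3) 31.95
```

View pics/end.png

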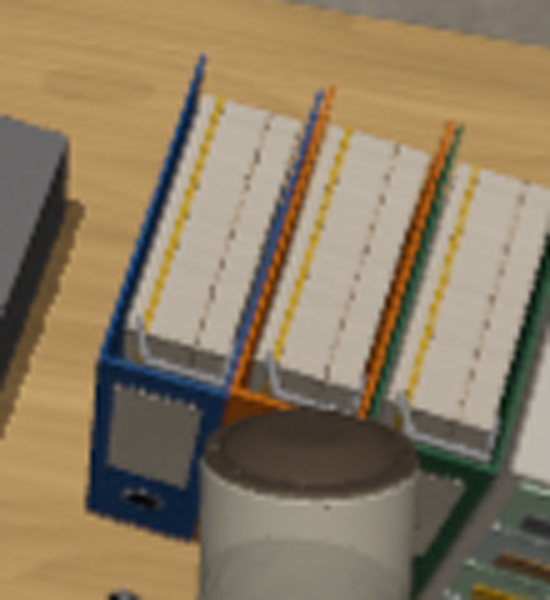

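Blue stands level with the others. Far top corners in the crop are blue left (202,58), blue right (321,92), orange left (333,88), orange right (450,123) and green left (459,128). The blue foot is at (88,512) and the front top corner at (102,358).

```bash
python3 - <<'E'
from h import *
import pickle
np.set_printoptions(precision=4,suppress=True)
S=pickle.load(open("end.pkl","rb"))["scene"];S0=pickle.load(open("start.pkl","rb"))["scene"]
c=lambda x,y:(310+x/5-.4,85+y/5-.4)
for n,p,z in [("bLb",(202,58),.24),("bRb",(321,92),.24),("oLb",(333,88),.24),("oRb",(450,123),.24),("gLb",(459,128),.24),("bLf",(102,358),.24),("bRf",(226,386),.24),("oLf",(232,388),.24),("gRf",(497,466),.24),("bFootL",(88,512),0),("bFootR",(193,539),0)]: print(n,rowc(plane(S,c(*p),z)))
def diff(s):
    d=cv2.absdiff(S0["image"],S["image"])[s].max(2); return (d>40).sum()
print("mug",diff(np.s_[155:205,222:270]),"glue",diff(np.s_[215:245,360:390]),"green",diff(np.s_[105:160,400:425]),"or/gr tops",diff(np.s_[103:150,375:405]))
E
```

```text
bLb [0.1838 0.0714]
bRb [0.1831 0.004 ]
oLb [ 0.1875 -0.0016]
oRb [ 0.1859 -0.0674]
gLb [ 0.1844 -0.0728]
bLf [-0.0032  0.0714]
bRf [0.0011 0.0061]
oLf [0.001  0.0028]
gRf [ 0.0006 -0.1374]
bFootL [-0.0033  0.0723]
bFootR [-0.0006  0.0037]
mug 0 glue 788 green 0 or/gr tops 9
```

Blue is within about 3 mm of level, upright, and parallel to the row, and orange, green and mug are unchanged. Next I'll retreat, check the glue bottle with no arm in the way, and hand in.

```bash
python3 - <<'E'
from h import *
from bench import r
import pickle
o=np.load("o.npy")
r.move_linear(W(-.085,.04,.2),speed=.12,ori=o)
r.move_linear(W(-.085,.04,.34),speed=.12,ori=o)
r.move_to(np.array([.26,.568,.25]),down(-.429)); r.dwell(.5)
d0=pickle.load(open("start.pkl","rb"))
for n,sl in(("scene",{"glue":np.s_[215:245,360:390],"mug":np.s_[155:205,222:270],"or/gr":np.s_[105:210,375:425]}),("top",{"glue":np.s_[192:218,355:382],"mug":np.s_[170:205,235:275],"or/gr":np.s_[105:185,352:390]})):
    D=cv2.absdiff(d0[n]["image"],r.camera(n)["image"]).max(2)
    print(n,{k:(D[s]>45).sum() for k,s in sl.items()})
print(r.read_t(),corners(r.camera("scene")))
E
```

```text
scene {'glue': np.int64(0), 'mug': np.int64(0), 'or/gr': np.int64(12)}
top {'glue': np.int64(0), 'mug': np.int64(0), 'or/gr': np.int64(0)}
37.025 {'blue': (array([0.16151728, 0.0713397 ]), np.float64(347.75), np.float64(103.5), 474), 'orange': (array([ 0.18545546, -0.00086754]), np.float64(375.75), np.float64(103.25), 265)}
```

The blue mask clips the thin edge, so I'll make one quick check with a colour-difference mask before handing in.

```bash
python3 - <<'E'
from h import *
from bench import r
import pickle
c=r.camera("scene")
def far(c,f,x0,x1):
    im=c["image"].astype(int); m=f(im[...,0],im[...,1],im[...,2]); m[:,:x0]=0;m[:,x1:]=0;m[:90]=0;m[215:]=0
    ys,xs=np.nonzero(m); i=ys==ys.min(); j=np.argmax(ys+.26*0); return (xs[i].mean(),ys.min()),rowc(plane(c,(xs[i].mean(),ys.min()-.3),.24)), rowc(plane(c,(xs[ys==ys.max()].mean(),ys.max()+.5),0))
print("blue",far(c,lambda R,G,B:(B>R+12)&(B>G+5),325,362))
print("orange",far(c,lambda R,G,B:(R>B+80)&(R>G+50),362,388))
E
```

```text
blue ((np.float64(350.0), np.int64(96)), array([0.18527281, 0.07180904]), array([-0.00202853,  0.00725138]))
orange ((np.float64(376.0), np.int64(102)), array([ 0.18881915, -0.0006811 ]), array([ 0.09854218, -0.07415903]))
```

Blue is 2–4 mm short of level, well inside the 10 mm tolerance.

```bash
python3 -c "
from bench import r
print(r.hand_in())"
```

```text
the job is handed in; nothing more can be done
None
```

The job is handed in, with no verdict returned: the blue file stands upright beside orange, its spine about 3 mm short of level, and the other files, mug and glue show no movement in the camera images; the first push slipped over the cover edge onto the paper and let the file fall back on the chest before the second push stood it up.

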